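# Face the tea canister to the reader and click its vent cap home

## Robot

A 6-joint arm with a two-finger parallel gripper is mounted at the origin on the work surface. World frame = base frame: x ahead of the robot, y to its left, z up, the work surface at z = 0. Lengths are in m, angles in degrees, forces in N, time in s.
With the tool pointing down it reaches from about 0.25 to 0.8 m from the base axis. Payload 8.5 kg.
Tool frame: the origin (TCP) lies at the very end of the fingers, on their centre line; the grasp point (between the pads) lies arm.hold_point_z behind it (arm.hold_point_z is the distance from the TCP to the grasp point, in m); z points along the fingers, y is the line along which they close (so a half turn about z gives the same grasp; the last joint's range is limited). The gripper opens to 85 mm and grips with 20 to 120 N. Pads are 22 mm wide; open, the fingers measure 114 mm over their backs; the gripper's body (76 mm by 85 mm) begins 54 mm behind the grasp point. The pads swing forward as they close: fully open they stand 13 mm farther back than shut.
Start: joints at [-71.849, 13.648, -0.773, 75.585, 0, 90], TCP at [0.164, -0.499, 0.231] pointing down, gripper open.
Joint ranges: [-152.45, 152.45], [-59.26, 108.67], [-65.41, 83.53], [-104.44, 129.93], [-82.83, 76.93], [-180, 180]. Speed limits (degrees/s): [127.2, 127.2, 159.86, 180, 180, 180].

## Interface

Orientations are given as a 3x3 rotation matrix whose columns are the frame's x, y, z axes.
In Python, from workcell import arm, optics, finish_job gives the robot as it stands. The module is installed in compiled form; this text tells all that it offers.
- The arm moves only by the tool arm_command, never from a script. Its argument "targets" is a list that holds one entry, the list of rows, each a list of 5 numbers: the gripper's target within -1 to 1 (shut at 1, half-way at 0, fully open at -1), then the shift along the tool's x, y, z in cm, then the turn about the tool's z in rad. In form: [[[hand, x, y, z, yaw], ...]]. A call has 1 to 10 rows; each row is the pose to reach, as a shift and turn from the pose commanded when the call began, along the tool's axes at that moment; what a row does not reach only later rows make up. A row lasts 1/12 s, in which the tool goes at most 41.7 mm and 7.16 degrees, less where a joint would pass 70% of its speed; a pose out of reach is approached as far as the arm can. A call with a gripper value outside its range is refused whole. The fingers move at their own pace and stop on an object; "grip_force" is the grip in N (left out, the last holds). Time passes only in rows, so rows that repeat a pose let the fingers close. It gives the time, the measured TCP pose, the force, the opening and the grip force at its end, in the units of the state.
- arm.sense(): the state, without advancing time (a new reading comes with each control period).
- optics.snapshot(name): name is "scene" or "top" or "wrist"; returns (picture, depth): 400x640x3 uint8, red, green, blue; 400x640 float32, m along the optical axis (not along the pixel's ray), 0 where there is no reading.
- optics.calibration(name): a dict with "fx", "fy", "cx", "cy" (pixels), "R" (3x3) and "t" (3): a world point X has camera coordinates R X + t. Camera axes: x right, y down, z forward; pixel columns grow to the right and rows downward; lengths in m; the calibration is good to about 2 mm. A picture is of the moment at which its call begins: read the wrist's pose just before it. calibration takes no time and is no camera call; for the wrist camera it gives the pose at the moment of the call.
- finish_job(): hands the job in; it is judged then, once.
The state is a dict: "time": time; "joints": joint angles; "joint_velocities": joint speeds; "effort": joint torques, N m; "tool_pos": TCP position; "tcp_rot": TCP orientation; "contact_force": force on the tool from outside, world axes, zero at the start; "torque": the same for the moment, N m; "width": finger opening in m; "gripper_force": force on a finger pad.
Only numpy, scipy, OpenCV 4.12 (cv2) and the standard library are available. Lean on these libraries where they do the work, as an engineer would, in place of code of your own. Each camera call takes 0.05 s, during which the arm holds its last target. There are 200 camera calls.

## Task

Turn the white tea canister on its green trivet until its blue stripe squarely faces the reader block, leaving it standing upright on the trivet. Then take the orange snap cap from the cork coaster and press it straight down onto the canister's steel vent stud: you will feel the push build up and suddenly drop as it clicks, but keep pressing until the cap sits fully home on the canister's top. Finish while still firmly pushing the cap down with the gripper (do not let go), with the stripe still facing the reader, and leave the teapot, saucers and glass jar alone.

Things in the scene. Friction and masses are not known exactly. Their poses are not given: they have to be found in the camera images.
- dock: Fixed dock; place, direction and side of the table vary. Round green trivet, 100 mm across, 6 mm thick, under the canister; black reader block, 60 mm wide, 44 deep, 80 tall, beyond it on the dock's +x side, front face 95 mm from the trivet's centre, with a red window. Origin: trivet's centre on the table; x points to the reader, z up.
- reader_window (a point): Centre of the red window in the reader's front face, 50 mm above the table, 95 mm along the dock's x from the trivet's centre.
- canister: Loose white round tea canister, about 0.6 kg, 62 mm in diameter, its flat top 80 mm above its underside; steel vent stud in the middle of the top. A vertical blue stripe, 14 mm wide, on its side goes on over the edge of the top. Origin: centre of the underside; x points to the stripe, z up. Starts near the trivet's centre with the stripe turned away from the reader.
- canister_mark (a point): Middle of the blue stripe, on the canister's side, 31 mm along its x from its axis and 50 mm above its underside.
- stud_foot (a point): Foot of the vent stud, on the canister's axis at the level of its flat top; the underside of a cap fully home sits here. The stud is 20 mm in diameter, 18 mm tall, tapered to 12 mm over its last 5 mm. Four spring balls, 8 mm in diameter, stick out 4.5 mm from it, centres 8 mm above the canister's top: they are the snap.
- cap: Loose orange snap cap, 40 g, 40 mm in diameter, 30 mm tall, mouth down on the coaster; closed top, 26 mm deep inside; lip of 24 mm bore in the mouth. The lip meets the stud's balls 12 mm above home; the push rises to 5-9 N at 10-11 mm above home, drops (click), even pulls the cap down by up to 6 N, then it stops hard at home. Its turning does not matter. Origin: centre of the underside, z up.
- coaster: Fixed round cork coaster, 100 mm across, 8 mm thick, on which the cap starts. Origin: centre on the table.
- teapot: Loose white teapot with cobalt dots, 120 mm across, 120 mm tall, spout on its +y, handle on its -y. To be left alone. Origin: centre of the underside.
- saucers: Stack of steel saucers, 124 mm across, 39 mm tall, to be left alone. Origin: centre of the underside.
- glass_jar: Glass jar with a dark twist cap, 60 mm across, 90 mm tall, to be left alone. Origin: centre of the underside.
Things that resemble listed ones, but are neither listed nor needed, are in the scene too. What is shaped like the canister but purple or red is not meant.

How it is judged:
By the outcome, as a careful person would: the job done as asked, in the order asked, and still so for the second after the job is handed in, while the arm keeps its last pose, push and grip.
It also fails if it takes over 72 s, if anything falls off the work surface, if the arm or the gripper's body presses on something with over 40 N, if the wrist force passes 120 N, or if a joint passes its speed limit or range.

## Working session

There is one attempt and no reset: what is moved stays moved. The work goes in short steps, Python scripts to look and compute and a tool call to move; the robot and the scene stay as the last step left them, time stands still between calls to the robot, and variables do not carry over. Pictures are saved under pics/ and viewed, at most 10 in all, crops included, and the job is handed in when it is done.

Besides the shell and the picture viewer there is one more tool, called after "Emit:" as a command line: name --argument value ..., lists and objects as JSON in quotes. arm_command: Moves the arm, as the interface text tells. Its arguments: {"type":"object","properties":{"targets":{"type":"array"},"grip_force":{"type":"number"}},"required":["targets"]}

```bash
mkdir -p pics
python3 - <<'E'
from workcell import arm, optics
import cv2,numpy as np
s=arm.sense();print({k:np.round(v,3).tolist() for k,v in s.items()},arm.hold_point_z)
ims=[]
for n in("scene","top"):
    p,d=optics.snapshot(n);np.savez(f"{n}0.npz",p=p,d=d,**optics.calibration(n))
    cv2.imwrite(f"pics/{n}0.png",p[:,:,::-1])
    print(n,{k:np.round(v,3).tolist() for k,v in optics.calibration(n).items()})
E
```

```text
{'time': 0.0, 'joints': [-71.849, 13.683, -0.818, 75.585, -0.001, 90.001], 'joint_velocities': [-0.097, -0.021, -0.093, 0.037, 0.079, 0.128], 'effort': [0.0, -53.878, 34.644, 0.018, -0.0, 0.0], 'tool_pos': [0.163, -0.498, 0.231], 'tcp_rot': [[0.95, 0.312, -0.0], [0.312, -0.95, 0.001], [-0.0, -0.002, -1.0]], 'contact_force': [0.446, 0.021, 0.528], 'torque': [0.037, 0.026, -0.023], 'gripper_force': 0.0, 'width': 0.085} 0.0187
scene {'fx': 452.841, 'fy': 452.841, 'cx': 319.895, 'cy': 200.773, 'R': [[-0.064, 0.998, 0.016], [0.781, 0.06, -0.622], [-0.622, -0.027, -0.783]], 't': [0.053, -0.357, 1.883]}
top {'fx': 496.945, 'fy': 496.945, 'cx': 327.69, 'cy': 199.707, 'R': [[0.003, -1.0, -0.014], [-0.996, -0.002, -0.084], [0.084, 0.014, -0.996]], 't': [0.008, 0.519, 1.275]}
```

View pics/top0.png

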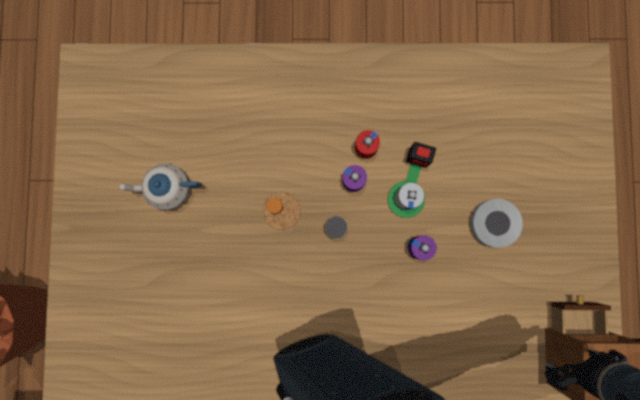

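View pics/scene0.png

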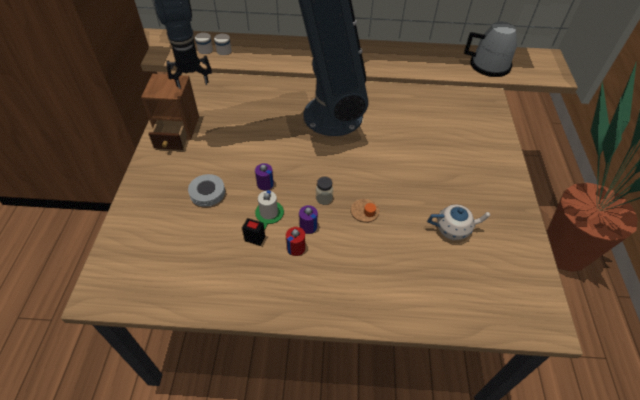

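The top view shows the canister at px (411,195) on the trivet (406,199), with its stripe at (410,205) facing the robot. The reader is at (421,154), the cap at (274,205) on the coaster (282,210), and the jar at (335,227). There are purple and red decoys. The scene view agrees.

```bash
cat > h.py <<'E'
import cv2,numpy as np
def ray(c,u,v,z):
    R=np.array(c["R"]);t=np.array(c["t"]);C=-R.T@t
    d=R.T@np.array([(u-c["cx"])/c["fx"],(v-c["cy"])/c["fy"],1.])
    return C+d*(z-C[2])/d[2]
def blobs(p,lo,hi,mina=15):
    m=cv2.inRange(cv2.cvtColor(p,cv2.COLOR_RGB2HSV),np.array(lo),np.array(hi))
    n,l,s,c=cv2.connectedComponentsWithStats(m)
    return [(c[i].round(1).tolist(),s[i].tolist(),l==i) for i in range(1,n) if s[i][4]>=mina]
E
python3 - <<'E'
from h import *
c=np.load("top0.npz");p=c["p"]
for n,lo,hi,z in(("green",(45,100,50),(85,255,255),.006),("orange",(5,190,150),(14,255,255),.038),("red",(0,180,120),(4,255,255),.05),("blue",(100,150,100),(118,255,255),.086),("white",(0,0,170),(180,50,255),.086)):
    for b in blobs(p,lo,hi,6):
        print(n,b[0],b[1],ray(c,*b[0],z).round(4))
cv2.imwrite("pics/c.png",cv2.resize(p[120:280,240:520,::-1],None,fx=2.8,fy=2.8,interpolation=2))
E
```

```text
green [404.5, 194.4] [388, 164, 36, 54, 605] [ 0.5348 -0.1929  0.006 ]
red [366.0, 143.8] [356, 131, 23, 23, 249] [ 0.6612 -0.0891  0.05  ]
red [423.0, 151.6] [417, 147, 13, 10, 90] [ 0.641  -0.2352  0.05  ]
blue [373.2, 134.8] [372, 134, 3, 3, 6] [ 0.6769 -0.1049  0.086 ]
blue [347.5, 171.2] [346, 170, 4, 4, 11] [ 0.5849 -0.0405  0.086 ]
blue [410.2, 205.1] [409, 203, 3, 5, 11] [ 0.5006 -0.1955  0.086 ]
blue [414.6, 242.4] [412, 240, 6, 6, 21] [ 0.4088 -0.2053  0.086 ]
white [162.8, 185.2] [144, 169, 33, 33, 281] [0.549  0.4206 0.086 ]
white [411.1, 193.6] [400, 184, 23, 22, 239] [ 0.5292 -0.198   0.086 ]
```

View pics/c.png

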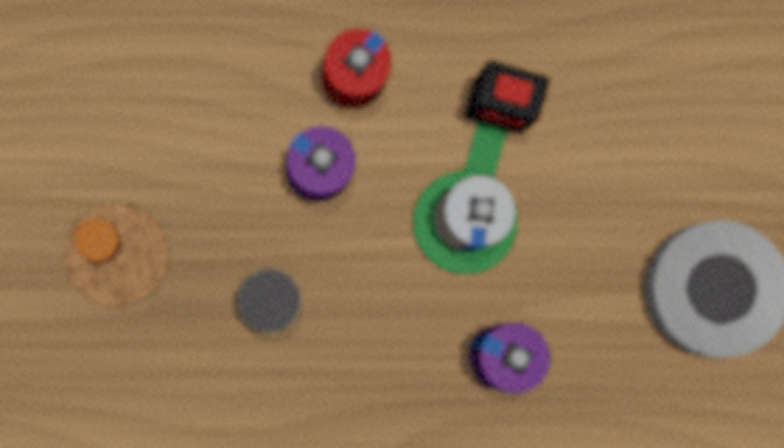

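The crop shows the canister top centre at px (411.4,195), the stripe toward the robot at (411,204.6), and the reader at (421,154), up and slightly right of it. I'm moving over the canister.

Emit:
arm_command --targets '[[[-1,4,-1.6,0,0],[-1,8,-3.1,0,0],[-1,11.9,-4.7,0,0],[-1,15.8,-6.2,0,0],[-1,19.7,-7.7,0,0],[-1,23.6,-9.3,0,0],[-1,27.5,-10.8,0,0],[-1,31.4,-12.3,0,0],[-1,35.3,-13.9,0,0],[-1,38.5,-15.1,0,0]]]'

```text
time: 0.93
tool_pos: [0.4837, -0.2334, 0.2311]
tcp_rot: [[0.95, 0.312, -0.0], [0.312, -0.95, 0.0], [-0.0, -0.0, -1.0]]
contact_force: [0.5, -1.0, -0.1]
width: 0.0852
gripper_force: 0.0
```

```bash
cat > wr.py <<'E'
import sys
from workcell import arm,optics
from h import *
def shot(n):
    s=arm.sense();c=optics.calibration("wrist");p,d=optics.snapshot("wrist")
    np.savez(f"{n}.npz",p=p,d=d,**c);cv2.imwrite(f"pics/{n}.png",p[:,:,::-1])
    R=np.array(c["R"]);print("t",s["time"],"tcp",np.round(s["tool_pos"],4),"x",np.round(s["tcp_rot"],3)[:,0],"q",np.round(s["joints"],1),"F",np.round(s["contact_force"],2),"cam",(-R.T@c["t"]).round(3),"fwd",R[2].round(2))
    return s,c,p,d
if __name__=="__main__": shot(sys.argv[1])
E
python3 wr.py w1
```

```text
t 0.9333 tcp [ 0.4837 -0.2334  0.2311] x [ 0.95   0.312 -0.   ] q [-25.8  14.9   0.8  76.    0.  136.1] F [ 0.51 -0.98 -0.07] cam [ 0.561 -0.209  0.374] fwd [-0.3  -0.1  -0.95]
```

View pics/w1.png

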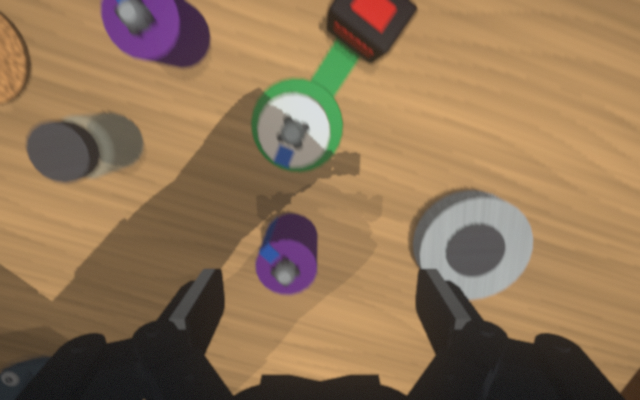

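In the wrist view, the canister top is at about px (297,130), the stud at (292,131), and the stripe on the top edge at (285,156). The trivet ring surrounds the canister, the green bar leads to the reader at (372,15), and a purple decoy is at (288,270).

```bash
cat > m.py <<'E'
from h import *
from scipy.optimize import least_squares
def circ(P,r=None):
    f=(lambda q:np.hypot(P[:,0]-q[0],P[:,1]-q[1])-(q[2] if r is None else r))
    q=least_squares(f,[*P.mean(0),.05],loss="soft_l1",f_scale=.001).x
    return q,np.abs(f(q)).mean()
def measure(n,zt=.086):
    c=np.load(n+".npz");p=c["p"]
    b=max(blobs(p,(45,90,30),(85,255,255)),key=lambda b:b[1][4])
    cnt=max(cv2.findContours(b[2].astype(np.uint8),0,1)[0],key=len)[:,0]
    P=np.array([ray(c,u,v,.006)[:2] for u,v in cnt])
    T,e=circ(P,.05);k=np.abs(np.hypot(*(P-T[:2]).T)-.05)<.004;T,e=circ(P[k],.05)
    print("trivet",T[:2].round(4),"err",e.round(4))
    ys,xs=np.where(b[2]);B=np.array([ray(c,u,v,.003)[:2] for u,v in zip(xs,ys)])
    r=np.hypot(*(B-T[:2]).T);B=B[(r>.06)&(r<.09)]-T[:2]
    d=B.mean(0);print("bar dir",np.degrees(np.arctan2(d[1],d[0])).round(2),len(B))
    W=blobs(p,(0,150,60),(6,255,255))
    for w in W:print("red",w[0],w[1][4],[np.degrees(np.arctan2(*(ray(c,*w[0],z)[:2]-T[:2])[::-1])).round(1) for z in(.05,.08)])
    # canister top: white (shaded too), inside trivet region
    x,y,w_,h_,_=b[1];sub=np.zeros(p.shape[:2],bool)
    m=cv2.inRange(cv2.cvtColor(p,cv2.COLOR_RGB2HSV),np.array((0,0,95)),np.array((180,70,255)))
    hull=np.zeros_like(m);cv2.fillPoly(hull,[cv2.convexHull(cnt[k])],255)
    m&=hull
    m=max(cv2.findContours(m,0,1)[0],key=cv2.contourArea)[:,0]
    Q=np.array([ray(c,u,v,zt)[:2] for u,v in m]);C,e=circ(Q,.031);C,e2=circ(Q[np.abs(np.hypot(*(Q-C[:2]).T)-.031)<.003],.031);print("can top fit",C[:2].round(4),"err",e2.round(4))
    for s in blobs(p,(100,120,50),(122,255,255),20):
        X=ray(c,*s[0],zt)[:2];dd=X-C[:2]
        print("blue",s[0],s[1][4],X.round(4),"ang",np.degrees(np.arctan2(dd[1],dd[0])).round(1),"r",np.hypot(*dd).round(4))
    ys,xs=np.where((p.max(2)<90)&(hull>0));
    if len(xs):print("dark(stud)",xs.mean().round(1),ys.mean().round(1),ray(c,xs.mean(),ys.mean(),zt+.01).round(4))
    return c
if __name__=="__main__":
    import sys;measure(sys.argv[1])
E
python3 m.py w1
python3 -c "
import cv2;p=cv2.imread('pics/w1.png');cv2.imwrite('pics/w1c.png',cv2.resize(p[0:200,220:440],None,fx=3,fy=3,interpolation=2))"
```

```text
trivet [ 0.5267 -0.1956] err 0.0017
bar dir -16.42 890
red [374.7, 11.8] 969 [np.float64(-17.8), np.float64(-17.9)]
red [352.5, 37.9] 303 [np.float64(-15.9), np.float64(-16.1)]
can top fit [ 0.5278 -0.1967] err 0.0005
blue [283.2, 156.9] 187 [ 0.5039 -0.1946] ang 175.0 r 0.024
blue [268.5, 252.3] 227 [ 0.4118 -0.2068] ang -175.0 r 0.1165
dark(stud) 289.1 136.3 [ 0.5237 -0.1949  0.096 ]
```

View pics/w1c.png

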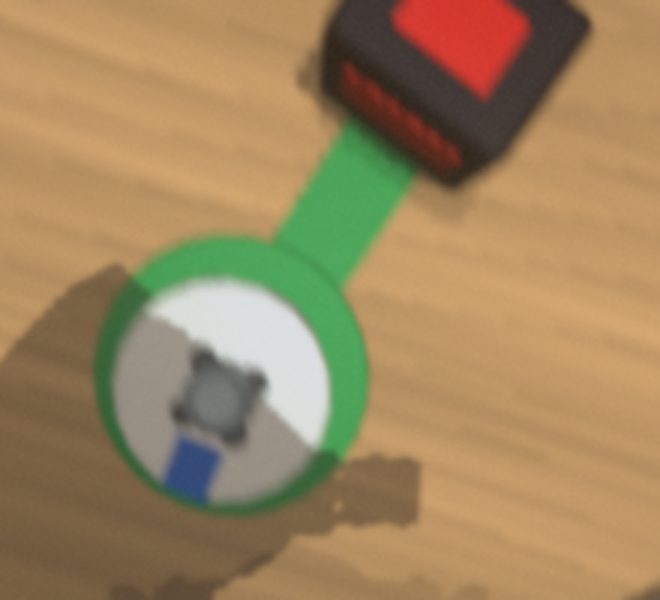

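Emit:
arm_command --targets '[[[-1,2.7,-1.0,2,0],[-1,5.3,-2.1,5,0],[-1,5.3,-2.1,8.5,0],[-1,5.3,-2.1,12,0],[-1,5.3,-2.1,15,0],[-1,5.3,-2.1,17,0],[-1,5.3,-2.1,18.4,0],[-1,5.3,-2.1,18.4,0]]]'

```text
time: 1.65
tool_pos: [0.5239, -0.1981, 0.0439]
tcp_rot: [[0.95, 0.312, -0.006], [0.312, -0.95, 0.002], [-0.005, -0.004, -1.0]]
contact_force: [-1.1, 0.4, -0.4]
width: 0.0856
gripper_force: 0.0
```

Emit:
arm_command --targets '[[[0.2,0,0,0,0],[0.4,0,0,0,0],[0.6,0,0,0,0],[0.6,0,0,0,0],[0.6,0,0,0,0],[0.6,0,0,0,0],[0.6,0,0,0,0]]]' --grip_force 30

```text
time: 2.23
tool_pos: [0.5266, -0.1987, 0.0485]
tcp_rot: [[0.95, 0.312, 0.001], [0.312, -0.95, 0.0], [0.001, 0.0, -1.0]]
contact_force: [-3.0, 5.1, 7.1]
width: 0.0612
gripper_force: 34.7
```

Emit:
arm_command --targets '[[[0.6,0,0,0,-0.06],[0.6,0,0,0,-0.17],[0.6,0,0,0,-0.28],[0.6,0,0,0,-0.39],[0.6,0,0,0,-0.5],[0.6,0,0,0,-0.61],[0.6,0,0,0,-0.72],[0.6,0,0,0,-0.83],[0.6,0,0,0,-0.94],[0.6,0,0,0,-1.0]]]'

```text
time: 3.07
tool_pos: [0.5271, -0.1994, 0.0485]
tcp_rot: [[0.246, 0.969, 0.002], [0.969, -0.246, -0.001], [-0.0, 0.002, -1.0]]
contact_force: [-0.3, 2.3, 4.1]
width: 0.0613
gripper_force: 34.5
```

Emit:
arm_command --targets '[[[0.6,0,0,0,-0.1],[0.6,0,0,0,-0.21],[0.6,0,0,0,-0.32],[0.6,0,0,0,-0.43],[0.6,0,0,0,-0.54],[0.6,0,0,0,-0.65],[0.6,0,0,0,-0.76],[0.6,0,0,0,-0.87],[0.6,0,0,0,-0.95],[0.6,0,0,0,-1.0]]]'

```text
time: 3.9
tool_pos: [0.5273, -0.1997, 0.0485]
tcp_rot: [[-0.682, 0.732, 0.003], [0.732, 0.682, -0.002], [-0.003, 0.001, -1.0]]
contact_force: [1.6, 0.2, 3.6]
width: 0.0616
gripper_force: 34.3
```

Emit:
arm_command --targets '[[[0.6,0,0,0,-0.1],[0.6,0,0,0,-0.21],[0.6,0,0,0,-0.32],[0.6,0,0,0,-0.43],[0.6,0,0,0,-0.54],[0.6,0,0,0,-0.65],[0.6,0,0,0,-0.76],[0.6,0,0,0,-0.87],[0.6,0,0,0,-0.944],[0.6,0,0,0,-0.944]]]'

```text
time: 4.73
tool_pos: [0.5275, -0.1991, 0.0485]
tcp_rot: [[-0.992, -0.122, 0.003], [-0.122, 0.992, -0.0], [-0.003, -0.001, -1.0]]
contact_force: [0.9, 2.1, 5.8]
width: 0.0613
gripper_force: 34.6
```

```bash
python3 wr.py w2; python3 m.py w2
```

```text
t 4.7333 tcp [ 0.5275 -0.1991  0.0485] x [-0.992 -0.122 -0.003] q [-20.7  24.2 -13.7  52.    0.  -27.7] F [0.9  2.12 5.84] cam [ 0.45  -0.209  0.192] fwd [ 0.31  0.04 -0.95]
trivet [ 0.5235 -0.196 ] err 0.0007
bar dir nan 0
red [253.6, 380.2] 81 [np.float64(-22.5), np.float64(-32.2)]
red [459.4, 391.1] 435 [np.float64(49.8), np.float64(57.9)]
can top fit [ 0.5198 -0.2015] err 0.0015
blue [347.2, 7.1] 132 [ 0.4251 -0.2047] ang -178.0 r 0.0947
blue [292.7, 369.3] 411 [ 0.5531 -0.2075] ang -10.1 r 0.0339
dark(stud) 377.8 197.9 [ 0.476  -0.1886  0.096 ]m.py:16: RuntimeWarning: Mean of empty slice.
  d=B.mean(0);print("bar dir",np.degrees(np.arctan2(d[1],d[0])).round(2),len(B))
  ret = um.true_divide(
```

View pics/w2.png

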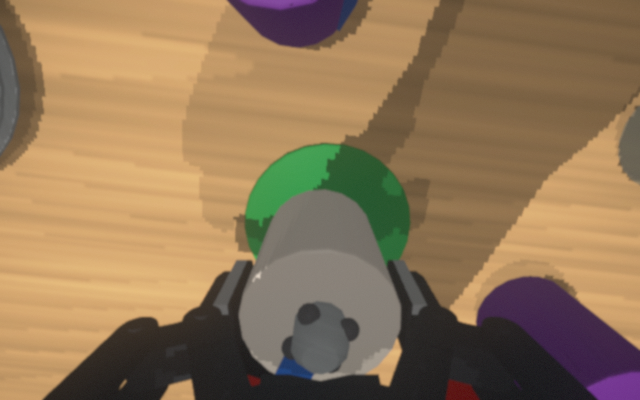

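After the turn, the stripe is at px (293,369), on the reader side, and the canister stands upright on the trivet. I'll release it, rise and check.

Emit:
arm_command --targets '[[[-1,0,0,0,0],[-1,0,0,0,0],[-1,0,0,0,0],[-1,0,0,0,0],[-1,0,0,-2,0],[-1,0,0,-5,0],[-1,2,0,-9,0],[-1,5,0,-13,0],[-1,8,0,-17,0],[-1,9,0,-18,0]]]'

```text
time: 5.62
tool_pos: [0.4357, -0.2098, 0.2297]
tcp_rot: [[-0.993, -0.118, 0.001], [-0.118, 0.993, -0.001], [-0.001, -0.001, -1.0]]
contact_force: [1.0, -0.4, 0.6]
width: 0.0854
gripper_force: 0.0
```

```bash
python3 wr.py w3; python3 m.py w3
python3 -c "
import numpy as np,cv2
from h import ray
c=np.load('w3.npz')
cv2.imwrite('pics/w3.png',c['p'][:,:,::-1])"
```

```text
t 5.6167 tcp [ 0.4357 -0.2098  0.2297] x [-0.993 -0.118 -0.001] q [-25.7   9.6  -6.3  74.1  -0.  -32.5] F [ 1.04 -0.4   0.65] cam [ 0.358 -0.22   0.373] fwd [ 0.31  0.03 -0.95]
trivet [ 0.5226 -0.1963] err 0.001
bar dir nan 0
red [290.7, 328.7] 593 [np.float64(-16.3), np.float64(-21.2)]
red [393.7, 357.4] 2584 [np.float64(39.9), np.float64(43.6)]
red [281.0, 362.3] 512 [np.float64(-13.5), np.float64(-16.2)]
can top fit [ 0.4888 -0.2011] err 0.0016
blue [325.6, 155.3] 241 [ 0.4046 -0.2095] ang -174.3 r 0.0846
blue [309.3, 302.7] 139 [ 0.5533 -0.2073] ang -5.5 r 0.0648
dark(stud) 338.8 221.5 [ 0.4601 -0.1908  0.096 ]m.py:16: RuntimeWarning: Mean of empty slice.
  d=B.mean(0);print("bar dir",np.degrees(np.arctan2(d[1],d[0])).round(2),len(B))
  ret = um.true_divide(
```

View pics/w3.png

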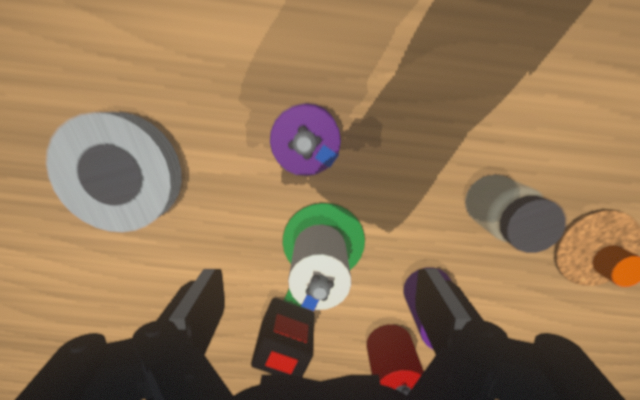

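The stripe on top is at px (309,303), pointing at the reader's window at (291,329). The canister top is at about (320,282). The cap is at (628,270) on the coaster.

Run:
```python
from m import *
for n,lim in(("w1",None),("w3",150)):
    c=np.load(n+".npz");p=c["p"]
    hsv=cv2.cvtColor(p,cv2.COLOR_RGB2HSV)
    if lim:
        m=cv2.inRange(hsv,np.array((0,0,lim)),np.array((180,60,255)))
        m[:,:280]=0;m[:,360:]=0;m[:240]=0;m[320:]=0
        cn=cv2.convexHull(max(cv2.findContours(m,0,1)[0],key=cv2.contourArea))[:,0]
        mm=np.zeros_like(m);cv2.fillPoly(mm,[cn],255);cn=max(cv2.findContours(mm,0,1)[0],key=len)[:,0]
        Q=np.array([ray(c,u,v,.086)[:2] for u,v in cn]);C,e=circ(Q,.031);print("top",C[:2].round(4),e.round(4));C=C[:2]
    else: C=np.array([.5278,-.1967])
    b=min(blobs(p,(100,120,50),(122,255,255),20),key=lambda b:np.hypot(*(ray(c,*b[0],.086)[:2]-C)))
    ys,xs=np.where(b[2]);X=np.array([ray(c,u,v,.086)[:2] for u,v in zip(xs,ys)]);X=X[np.hypot(*(X-C).T)<.0315]
    d=X.mean(0)-C;v=np.linalg.svd(X-X.mean(0))[2][0]
    print(n,"stripe ang",np.degrees(np.arctan2(d[1],d[0])).round(1),np.hypot(*d).round(4),"principal",np.degrees(np.arctan2(v[1],v[0])).round(1),X.mean(0).round(4))
c=np.load("w1.npz");p=c["p"] # bar edges
b=max(blobs(p,(45,90,30),(85,255,255)),key=lambda b:b[1][4]);ys,xs=np.where(b[2])
B=np.array([ray(c,u,v,.003)[:2] for u,v in zip(xs,ys)]);T=np.array([.5260,-.1960]);D=B-T;r=D@[np.cos(.285),-np.sin(.285)];k=(r>.056)&(r<.088);w=D@[np.sin(.285),np.cos(.285)]
rb=np.round(r[k],3);mid=np.array([(q,(w[k][rb==q].max()+w[k][rb==q].min())/2) for q in np.unique(rb)])
f=np.polyfit(mid[:,0],mid[:,1],1);print("bar axis ang",-np.degrees(.285)+np.degrees(np.arctan(f[0])),"offset at centre",f[1])
c=np.load("w3.npz");
for b in blobs(c["p"],(5,190,100),(14,255,255),30):print("orange w3",b[0],b[1],ray(c,*b[0],.038).round(4))
c=np.load("top0.npz")
for b in blobs(c["p"],(5,170,110),(16,255,255),30):print("orange top",b[0],b[1],ray(c,*b[0],.036).round(4))
```

```text
w1 stripe ang 174.8 0.024 principal -178.0 [ 0.5039 -0.1945]
top [ 0.5289 -0.2002] 0.0005
w3 stripe ang -16.1 0.025 principal 9.9 [ 0.5529 -0.2071]
bar axis ang -15.628390930371635 offset at centre -0.0005183589960119755
orange w3 [619.5, 266.1] [594, 247, 46, 40, 1251] [0.4967 0.135  0.038 ]
orange top [274.4, 205.6] [267, 199, 16, 15, 176] [0.5022 0.1468 0.036 ]
```

Emit:
arm_command --targets '[[[-1,-0.4,3.5,0,0],[-1,-0.8,7.4,0,0],[-1,-1.2,11.4,0,0],[-1,-1.6,15.4,0,0],[-1,-2.0,19.4,0,0],[-1,-2.4,23.4,0,0],[-1,-2.8,27.4,1,0],[-1,-3.2,31.3,2,0],[-1,-3.6,34.5,3,0],[-1,-3.6,35.3,4,0]]]'

```text
time: 6.5
tool_pos: [0.4306, 0.149, 0.1868]
tcp_rot: [[-0.993, -0.122, 0.001], [-0.122, 0.993, 0.001], [-0.001, 0.001, -1.0]]
contact_force: [-0.4, 0.2, 0.5]
width: 0.0857
gripper_force: 0.0
```

```bash
python3 wr.py w4
python3 - <<'E'
from m import *
c=np.load("w4.npz");p=c["p"]
for b in blobs(p,(5,170,60),(14,255,255),60):
    print(b[0],b[1],ray(c,*b[0],.038).round(4))
    cn=cv2.convexHull(max(cv2.findContours(b[2].astype(np.uint8),0,1)[0],key=len))[:,0]
    m=np.zeros(p.shape[:2],np.uint8);cv2.fillPoly(m,[cn],1);cn=max(cv2.findContours(m,0,1)[0],key=len)[:,0]
    Q=np.array([ray(c,u,v,.038)[:2] for u,v in cn])
    q,e=circ(Q,.02);print("circ",q,e)
    d=c["d"][b[2]];print(np.percentile(d[d>0],[5,50,95]))
E
```

```text
t 6.5 tcp [0.4306 0.149  0.1868] x [-0.993 -0.122 -0.001] q [ 19.    8.  -14.6  67.3   0.1  12.1] F [-0.44  0.2   0.49] cam [0.353 0.139 0.33 ] fwd [ 0.31  0.04 -0.95]
[311.0, 253.8] [291, 231, 41, 46, 1508] [0.4968 0.1479 0.038 ]
circ [0.49817139 0.14809284 0.05      ] 0.0024343493807537954
[0.31864823 0.3239854  0.33914618]
```

View pics/w4.png

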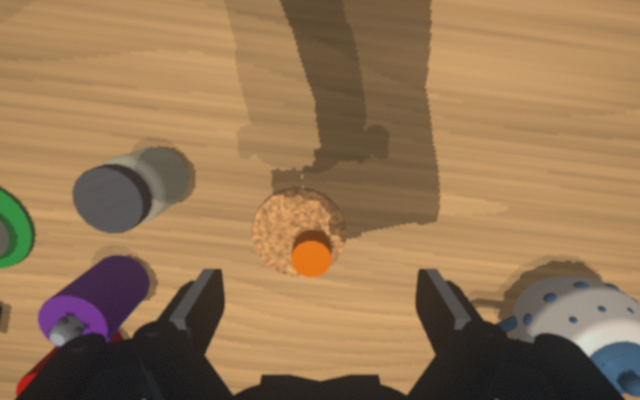

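The cap top is at px (311,257) on the coaster, and the jar and teapot are clear of the gripper. My mask included the cap's shaded side, so I'm refitting the bright top only.

Run:
```python
from m import *
c=np.load("w4.npz");p=c["p"]
for b in blobs(p,(5,170,195),(16,255,255),60):
    cn=max(cv2.findContours(b[2].astype(np.uint8),0,1)[0],key=len)[:,0]
    Q=np.array([ray(c,u,v,.038)[:2] for u,v in cn]);q,e=circ(Q,.02);print(b[0],b[1],q,e,circ(Q))
    w=q[:2]-[.4306,.149];print("tool cm",100*w@[-.993,-.122],100*w@[-.122,.993])
```

```text
[310.7, 259.0] [291, 242, 41, 35, 1120] [0.50265589 0.14823829 0.05      ] 0.0011138025283426287 (array([0.50261979, 0.1482381 , 0.01887711]), np.float64(0.00032921492670313083))
tool cm -7.145856703506381 -0.9547193451171596
```

Emit:
arm_command --targets '[[[-1,-3.0,-0.5,1,0],[-1,-6.2,-0.95,2,0],[-1,-7.2,-0.95,5,0],[-1,-7.2,-0.95,8.5,0],[-1,-7.2,-0.95,11.5,0],[-1,-7.2,-0.95,13,0],[-1,-7.2,-0.95,13,0],[-1,-7.2,-0.95,13,0]]]'

```text
time: 7.22
tool_pos: [0.5028, 0.1432, 0.0571]
tcp_rot: [[-0.993, -0.118, -0.002], [-0.118, 0.993, -0.001], [0.002, -0.0, -1.0]]
contact_force: [0.1, 0.5, 0.4]
width: 0.0852
gripper_force: 0.0
```

Emit:
arm_command --targets '[[[-1,0,0.5,1,0],[-1,0,0.5,2.2,0],[-1,0,0.5,3.3,0],[-1,0,0.5,4.0,0],[-1,0,0.5,4.4,0],[-1,0,0.5,4.4,0],[-1,0,0.5,4.4,0]]]'

```text
time: 7.8
tool_pos: [0.5029, 0.1494, 0.0138]
tcp_rot: [[-0.993, -0.119, 0.001], [-0.119, 0.993, 0.0], [-0.001, 0.0, -1.0]]
contact_force: [0.0, 0.7, 0.0]
width: 0.0855
gripper_force: 0.0
```

Emit:
arm_command --targets '[[[0,0,0,0,0],[0.3,0,0,0,0],[0.5,0,0,0,0],[0.7,0,0,0,0],[0.9,0,0,0,0],[0.9,0,0,0,0],[0.9,0,0,0,0],[0.9,0,0,0,0],[0.9,0,0,0,0],[0.9,0,0,0,0]]]' --grip_force 60

```text
time: 8.63
tool_pos: [0.5029, 0.1493, 0.014]
tcp_rot: [[-0.993, -0.119, 0.001], [-0.119, 0.993, 0.0], [-0.001, 0.0, -1.0]]
contact_force: [-2.0, -1.1, 6.4]
width: 0.0382
gripper_force: 59.8
```

Emit:
arm_command --targets '[[[0.9,0,0,-1,0],[0.9,0,0,-3,0],[0.9,0,0,-6,0],[0.9,0,0,-10,0],[0.9,0,0,-14,0],[0.9,0,-3,-17,0],[0.9,0,-6.5,-18,0],[0.9,0,-10.5,-18,0],[0.9,0,-13,-18,0],[0.9,0,-14,-18,0]]]'

```text
time: 9.47
tool_pos: [0.5194, 0.0073, 0.1944]
tcp_rot: [[-0.993, -0.116, 0.001], [-0.116, 0.993, -0.001], [-0.001, -0.001, -1.0]]
contact_force: [-0.2, 0.5, -0.7]
width: 0.0381
gripper_force: 60.4
```

Run:
```python
from wr import *
from m import circ
s,c,p,d=shot("w5");print(s["width"],s["gripper_force"])
T=s["tool_pos"];R=np.array(s["tcp_rot"])
for b in blobs(p,(4,170,60),(16,255,255),60):
    X=ray(c,*b[0],T[2]+.024);print(b[0],b[1],"tool xyz",(R.T@(X-T)).round(4))
    cn=max(cv2.findContours(b[2].astype(np.uint8),0,1)[0],key=len)[:,0]
    Q=np.array([R.T@(ray(c,u,v,T[2]+.024)-T) for u,v in cn])[:,:2];print("tool range",Q.min(0),Q.max(0),circ(Q,.02))
```

```text
t 9.4667 tcp [0.5194 0.0073 0.1944] x [-0.993 -0.116 -0.001] q [ 0.8 13.9 -5.9 70.1 -0.  -5.9] F [-0.23  0.53 -0.73] cam [ 0.442 -0.002  0.338] fwd [ 0.31  0.03 -0.95]
0.03809751468966169 60.35808635875583
[319.8, 283.0] [273, 229, 94, 106, 7876] tool xyz [ 0.0064 -0.0007 -0.024 ]
tool range [-0.01854882 -0.01990872] [0.03009909 0.01854958] (array([ 0.00388273, -0.00071543,  0.05      ]), np.float64(0.002345669038949881))
[76.4, 262.8] [60, 254, 32, 18, 206] tool xyz [ 0.0155 -0.0979 -0.0239]
tool range [ 0.01179091 -0.10438322] [ 0.01935038 -0.09196769] (array([ 0.03526775, -0.10336799,  0.05      ]), np.float64(0.0016617780200699373))
```

View pics/w5.png

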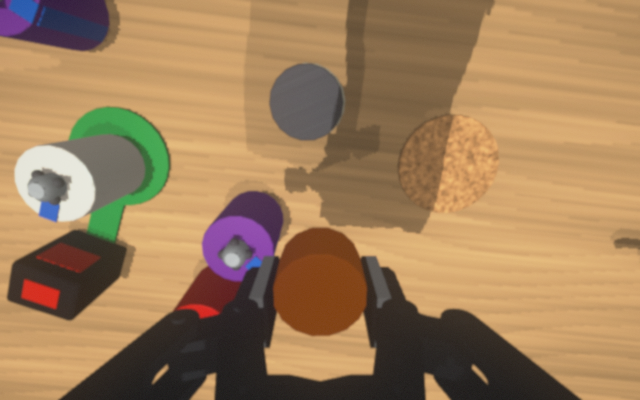

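The cap sits squarely in the fingers at px (320,280), with its centre within about 1 mm of the tool axis. Moving over the stud.

Emit:
arm_command --targets '[[[0.9,0.2,-3,0,0],[0.9,0.5,-7,0,0],[0.9,0.8,-11,0,0],[0.9,1.0,-15,0,0],[0.9,1.3,-18.5,1,0],[0.9,1.4,-20.6,3,0],[0.9,1.4,-20.6,5,0],[0.9,1.4,-20.6,6,0],[0.9,1.4,-20.6,6.5,0],[0.9,1.4,-20.6,6.5,0]]]'

```text
time: 10.35
tool_pos: [0.5294, -0.1947, 0.1276]
tcp_rot: [[-0.993, -0.12, -0.002], [-0.12, 0.993, 0.001], [0.002, 0.001, -1.0]]
contact_force: [-0.2, -0.5, -0.5]
width: 0.0381
gripper_force: 60.4
```

```bash
python3 wr.py w6
python3 - <<'E'
from h import *
# second measure of the stud from w5 : white top only
from m import circ
c=np.load("w5.npz");p=c["p"]
m=cv2.inRange(cv2.cvtColor(p,cv2.COLOR_RGB2HSV),np.array((0,0,165)),np.array((180,60,255)));m[:,110:]=0
cn=cv2.convexHull(max(cv2.findContours(m,0,1)[0],key=cv2.contourArea))
mm=np.zeros_like(m);cv2.fillPoly(mm,[cn],255);cn=max(cv2.findContours(mm,0,1)[0],key=len)[:,0]
Q=np.array([ray(c,u,v,.086)[:2] for u,v in cn]);print(circ(Q,.031),circ(Q))
E
```

```text
t 10.35 tcp [ 0.5294 -0.1947  0.1276] x [-0.993 -0.12   0.002] q [-20.2  20.5  -6.5  63.1   0.  -27.1] F [-0.24 -0.48 -0.53] cam [ 0.452 -0.205  0.271] fwd [ 0.31  0.04 -0.95]
(array([ 0.52997088, -0.20033744,  0.05      ]), np.float64(0.000499295272833335)) (array([ 0.52992006, -0.20030732,  0.03060385]), np.float64(0.00031396670432781823))
```

Emit:
arm_command --targets '[[[0.9,0,-0.47,0,0],[0.9,0,-0.47,0.5,0],[0.9,0,-0.47,1.0,0],[0.9,0,-0.47,1.5,0],[0.9,0,-0.47,1.9,0],[0.9,0,-0.47,1.9,0]]]'

```text
time: 10.9
tool_pos: [0.5298, -0.2004, 0.1082]
tcp_rot: [[-0.993, -0.119, -0.001], [-0.119, 0.993, 0.001], [0.001, 0.001, -1.0]]
contact_force: [-1.3, 0.1, -0.7]
width: 0.0384
gripper_force: 60.4
```

Emit:
arm_command --targets '[[[0.9,0,0.08,0,0],[0.9,0,0.08,0.15,0],[0.9,0,0.08,0.3,0],[0.9,0,0.08,0.4,0],[0.9,0,0.08,0.4,0]]]'

```text
time: 11.32
tool_pos: [0.5302, -0.1998, 0.1051]
tcp_rot: [[-0.993, -0.119, -0.0], [-0.119, 0.993, 0.0], [0.0, 0.0, -1.0]]
contact_force: [-0.2, -0.3, -0.4]
width: 0.038
gripper_force: 60.4
```

Emit:
arm_command --targets '[[[0.9,0,0,0.1,0],[0.9,0,0,0.15,0],[0.9,0,0,0.2,0],[0.9,0,0,0.2,0]]]'

```text
time: 11.65
tool_pos: [0.5304, -0.1999, 0.1034]
tcp_rot: [[-0.993, -0.119, 0.0], [-0.119, 0.993, 0.0], [-0.0, 0.0, -1.0]]
contact_force: [-0.3, -0.3, 1.8]
width: 0.0381
gripper_force: 60.7
```

Contact at about 12 mm above home, as expected. Continuing in small steps.

Emit:
arm_command --targets '[[[0.9,0,0,0.05,0],[0.9,0,0,0.1,0],[0.9,0,0,0.15,0],[0.9,0,0,0.15,0]]]'

```text
time: 11.98
tool_pos: [0.5306, -0.1998, 0.1024]
tcp_rot: [[-0.993, -0.119, 0.001], [-0.119, 0.993, 0.0], [-0.001, -0.0, -1.0]]
contact_force: [-0.5, 2.0, 5.5]
width: 0.0381
gripper_force: 61.1
```

Emit:
arm_command --targets '[[[0.9,0,0,0.1,0],[0.9,0,0,0.2,0],[0.9,0,0,0.3,0],[0.9,0,0,0.3,0]]]'

```text
time: 12.32
tool_pos: [0.5301, -0.1995, 0.0986]
tcp_rot: [[-0.993, -0.119, -0.0], [-0.119, 0.993, 0.001], [0.0, 0.001, -1.0]]
contact_force: [-1.2, 2.3, 0.2]
width: 0.0381
gripper_force: 60.5
```

Emit:
arm_command --targets '[[[0.9,0,0,0.1,0],[0.9,0,0,0.2,0],[0.9,0,0,0.3,0],[0.9,0,0,0.3,0]]]'

```text
time: 12.65
tool_pos: [0.5298, -0.1998, 0.0948]
tcp_rot: [[-0.993, -0.119, -0.002], [-0.119, 0.993, 0.0], [0.002, 0.001, -1.0]]
contact_force: [0.6, 0.6, -7.0]
width: 0.0381
gripper_force: 60.9
```

The click is past: the push dropped to 0 N and then to a 7 N pull. Pressing on to home, about 3 mm below.

Emit:
arm_command --targets '[[[0.9,0,0,0.1,0],[0.9,0,0,0.2,0],[0.9,0,0,0.3,0],[0.9,0,0,0.3,0]]]'

```text
time: 12.98
tool_pos: [0.5306, -0.2001, 0.0929]
tcp_rot: [[-0.993, -0.119, 0.001], [-0.119, 0.993, -0.0], [-0.001, -0.001, -1.0]]
contact_force: [-0.1, -1.1, -0.4]
width: 0.0381
gripper_force: 61.3
```

Emit:
arm_command --targets '[[[0.9,0,0,0.1,0],[0.9,0,0,0.2,0],[0.9,0,0,0.2,0],[0.9,0,0,0.2,0]]]'

```text
time: 13.32
tool_pos: [0.5308, -0.2001, 0.092]
tcp_rot: [[-0.993, -0.119, 0.002], [-0.119, 0.993, -0.001], [-0.002, -0.001, -1.0]]
contact_force: [-2.4, 0.4, 8.1]
width: 0.0379
gripper_force: 62.4
```

Emit:
arm_command --targets '[[[0.9,0,0,0.1,0],[0.9,0,0,0.2,0],[0.9,0,0,0.25,0],[0.9,0,0,0.25,0],[0.9,0,0,0.25,0],[0.9,0,0,0.25,0]]]'

```text
time: 13.82
tool_pos: [0.5312, -0.2002, 0.0919]
tcp_rot: [[-0.993, -0.119, 0.004], [-0.119, 0.993, -0.001], [-0.004, -0.002, -1.0]]
contact_force: [-9.1, 3.3, 31.5]
width: 0.0383
gripper_force: 64.7
```

```bash
python3 wr.py w7
python3 - <<'E'
from workcell import optics
from h import *
c=optics.calibration("scene");p,d=optics.snapshot("scene");np.savez("s7.npz",p=p,d=d,**c)
a=cv2.resize(p[150:270,200:360,::-1],None,fx=4,fy=4,interpolation=2);w=cv2.imread("pics/w7.png")
cv2.imwrite("pics/f.png",np.hstack([cv2.resize(a,(400,300)),cv2.resize(w,(400,300))]))
E
```

```text
t 13.8167 tcp [ 0.5312 -0.2002  0.0919] x [-0.993 -0.119 -0.004] q [-20.7  22.2  -9.7  57.9   0.  -27.5] F [-9.06  3.33 31.5 ] cam [ 0.453 -0.21   0.235] fwd [ 0.31  0.03 -0.95]
```

View pics/f.png

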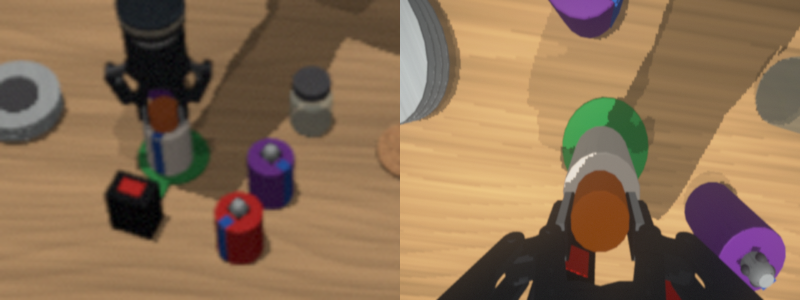

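The cap is home with the canister upright, the stripe facing the reader (left view, stripe at (157,155), reader at (135,200)), and about 31 N of push. I'll ease off slightly and settle.

Emit:
arm_command --targets '[[[0.9,0.05,0,-0.05,0],[0.9,0.05,0,-0.05,0],[0.9,0.05,0,-0.05,0],[0.9,0.05,0,-0.05,0],[0.9,0.05,0,-0.05,0],[0.9,0.05,0,-0.05,0]]]'

```text
time: 14.42
tool_pos: [0.5309, -0.2002, 0.0919]
tcp_rot: [[-0.993, -0.119, 0.004], [-0.119, 0.993, -0.001], [-0.004, -0.002, -1.0]]
contact_force: [-5.5, 2.9, 25.1]
width: 0.0378
gripper_force: 63.9
```

```bash
python3 -c "
from workcell import finish_job
print(finish_job())"
```

```text
the job is handed in; nothing more can be done
None
```

The job is handed in at 14.4 s: the canister's stripe faces the reader (within about 1° when measured after the turn), the cap clicked and sits fully home, and the gripper still holds it down with about 25 N.

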